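# Tap a bearing cup home, square, with a brass drift

### The arm

A 6-joint arm with a two-finger parallel gripper is mounted at the origin on the work surface. World frame = base frame: x ahead of the robot, y to its left, z up, the work surface at z = 0. Lengths are in m, angles in degrees, forces in N, time in s.
With the tool pointing down it reaches from about 0.25 to 0.725 m from the base axis. Payload 9.7 kg.
Tool frame: the origin (TCP) lies at the very end of the fingers, on their centre line; the grasp point (between the pads) lies 19 mm behind it; z points along the fingers, y is the direction in which the jaws open and shut (so a half turn about z gives the same grasp; the last joint's range is limited). The gripper opens to 85 mm and grips with 20 to 120 N. Pads are 22 mm wide; open, the fingers measure 114 mm over their backs; the gripper's body (76 mm by 85 mm) begins 54 mm behind the grasp point. The pads swing forward as they close: fully open they stand 13 mm farther back than shut.
Start: joints at [64.859, 4.979, 10.078, 95.1, 0, 90], TCP at [0.234, 0.498, 0.21] pointing down, gripper open.
Joint ranges: [-179.16, 179.16], [-48.56, 103.87], [-65.8, 70.77], [-126.05, 130.52], [-82.76, 87.17], [-180, 180]. Speed limits (degrees/s): [127.2, 127.2, 147.25, 180, 180, 180].

### API

Orientations are given as [roll, pitch, yaw] about the fixed x, y, z axes, in that order (R = Rz(yaw) Ry(pitch) Rx(roll)).
In Python, from workcell import bot gives the robot as it stands.
- The arm moves only by the shell command python3 -m pendant 'ROWS' [FORCE]. ROWS is JSON, a list that holds one entry, the list of rows, each a list of 7 numbers: the shift along the tool's x, y, z in cm, then the turn, a rotation vector about the tool's x, y, z in rad, then the opening in per cent of the stroke, from 0 (shut) to 100 (fully open). In form: [[[dx, dy, dz, ax, ay, az, gripper], ...]]. A call has 1 to 5 rows; each row shifts and turns the pose as measured when the row begins, along the tool's axes as they then stand; what a row does not reach is not made up. A row lasts 1/12 s, in which the tool goes at most 41.7 mm and 7.16 degrees, less where a joint would pass 70% of its speed; a pose out of reach is approached as far as the arm can. A call with a gripper value outside its range is refused whole. The fingers move at their own pace and stop on an object; FORCE is the grip in N (left out, the last holds). Time passes only in rows, so rows that do not move let the fingers close. It gives the time, the measured TCP pose, the force and the opening at its end, in the units of the state.
- bot.get_obs(): the state, without advancing time (a new reading comes with each control period).
- bot.camera(name): name is "side" or "top" or "wrist"; returns the picture (400x640x3 uint8, red, green, blue); there is no depth.
- bot.get_calibration(name): a dict with "intrinsics" (3x3 intrinsics, pixels), "pose" (4x4, takes a point from camera to world coordinates); the wrist camera has in their place "T_tool_cam" (4x4, takes a point from camera to tool coordinates, whose origin is the TCP and whose axes are the flange's). Camera axes: x right, y down, z forward; pixel columns grow to the right and rows downward; lengths in m; the calibration is good to about 2 mm. A picture is of the moment at which its call begins: read the wrist's pose just before it. get_calibration takes no time and is no camera call.
- bot.job_done(): hands the job in, once; it reports no verdict.
Trained networks look in the newest picture that a camera, given by its name, has taken for a name from the list of things; names that differ only in an ending like _2 or _b are one class to them, and where a whole thing is asked for, a point or a joint stands for the part that bears it (a point fixed in the world has none). Each returns a list of dicts, best first, with "confidence" (0 to 1); they miss things now and then, are a little off and sometimes report something else, mostly with a low value. They report only what shows in the picture. A call takes as long as a camera call. They do not tell look-alikes from the thing itself.
- bot.masks_of(camera, thing): "pixels" (400x640 bool, what is visible of it) and "extent" ([left, top, right, bottom] in pixels, round what is visible of it).
- bot.mark_of(camera, thing): "uv" ([column, row] in pixels: a listed point, or the origin of a listed thing).
The state is a dict: "time": time; "q": joint angles; "qd": joint speeds; "joint_efforts": joint torques, N m; "ee_pos": TCP position; "tcp_rot": TCP orientation; "wrist_force": force on the tool from outside, world axes, zero at the start; "torque": the same for the moment, N m; "opening": finger opening in m.
Only numpy, scipy, OpenCV 4.12 (cv2) and the standard library are available. Lean on these libraries where they do the work, as an engineer would, in place of code of your own. Each camera call takes 0.05 s, during which the arm holds its last target. There are 200 camera calls.

### The job

Take the brass drift out of its wooden stand and use its lower end to tap the flanged bearing cup down into its housing, a little at a time on alternate sides of the rim, so that it goes in without cocking, until it bottoms solidly and square on the shoulder hidden in the bore, which can only be felt. Push slowly and only as hard as it needs, never with hammer blows, and stop pushing a side as soon as it feels solid. Do not push the cup with the gripper itself, then stand the drift back in its stand and let go; leave the other things where they are.

Things in the scene. Friction and masses are not known exactly. Their poses are not given: they have to be found in the camera images.
- cup: Steel bearing cup started in the housing's bore: ring flange 66 mm across with a 38 mm hole, 6 mm thick, over a 60 mm sleeve. Origin on its axis at the flange's underside, z up the axis; at first 8.5 mm above the boss, leaning up to 2 degrees any way. Leaning 5 degrees (0.09 rad) it is spoilt; over 22 N from the drift bruises it. A 2.5 mm push on one side leans it about 2.7 degrees.
- cup_top (a point): Centre of the hole at the flange's flat upper face, 6 mm above cup; tap on the flat rim 27 mm from here. Tight greased fit: a push there moves it from about 11 N, and takes about 0.25 N more per mm/s. The pushed side sinks while the opposite side stays, and it stays as left. Where it meets the shoulder it stops hard and the force shoots up.
- bore_mouth (a point): Centre of the bore, at the flat upper face of the housing's boss, 46 mm above the work surface; z up. The cup's sleeve ends on a hidden shoulder down in the bore, which it meets after 2 to 6 mm of travel (differs each time, cannot be seen): the flange still stands 2 to 7 mm clear of the boss when home.
- housing: Fixed aluminium bearing housing, 100 x 100 x 12 mm foot plate with an 80 mm round boss, 46 mm tall; origin at the centre of its underside. The shoulder in its bore belongs to it.
- drift_grip (a point): Middle of the square grip of the loose brass drift (160 g, 96 mm tall, upright, z up): grip 18 x 18 mm, 50 mm tall, sides along its x and y; under it a round collar 32 mm wide, 6 mm thick (25 to 31 mm below here), then a round shank 12 mm in diameter, 40 mm long, whose flat end, 71 mm below here, does the tapping.
- drift: The same drift; origin at the centre of its lower end, 71 mm below the grip's middle.
- stand_hole (a point): Centre of the mouth of the 20 mm hole through the fixed wooden stand (64 x 64 mm, 44 mm tall), at its top face. The drift's shank stands in it and its collar rests on the top face, so the grip's middle is then 31 mm above this point.
- ratchet: Chrome ratchet lying on the shelf, 180 mm long, 34 mm wide, 26 mm tall; leave it alone.
- glasses_case: Orange safety glasses case, 165 x 66 x 56 mm; leave it alone.
- spoon_rest: White ceramic spoon rest with bolts in it, 105 mm dish with a flat handle, 20 mm tall; leave it alone.
- sprayer: Green plastic sprayer head standing on its collar, 110 mm long, 68 mm tall; leave it alone.
- tin: Small metal grease tin, 42 mm in diameter, 32 mm tall, between the stand and the housing; leave it alone.
Things that resemble listed ones, but are neither listed nor needed, are in the scene too. Of the things shaped like the drift, the brass one is meant.

How it is judged (in metres and radians):
On the way, in this order (a step that is already met when the one before it is completed fails the run):
1. the drift is lifted out of its stand (z of drift_grip in the frame of stand_hole above 0.075 m), for 0.1 s.
2. the cup bears on the shoulder in the housing while it is square (angle between cup's own z axis and vertical below 0.018 rad and contact force between cup and housing above 2 N), for 0.1 s.
At the end, for the whole second after the job is handed in: Cup down on its shoulder (left as seated, upper face under 13.5 mm above the bore mouth), axis within 0.018 rad of vertical. Drift released, upright and at rest in its stand, collar down (grip middle within 10 mm of the hole axis and at most 34 mm above its mouth) (angle between cup's own z axis and vertical below 0.018 rad and z of cup_top in the frame of bore_mouth below 0.0135 m and horizontal distance between drift_grip and stand_hole below 0.01 m and z of drift_grip in the frame of stand_hole below 0.034 m and angle between drift's own z axis and vertical below 0.1 rad and linear speed of drift below 0.02 m/s); the robot touches nothing.
It fails at once if the cup cocks more than 0.09 rad (5 degrees) (angle between cup's own z axis and vertical above 0.09 rad).
It fails at once if the drift bears on the cup with more than 22 N (contact force between cup and drift above 22 N).
It fails at once if the gripper pushes the cup (contact force between cup and the fingers above 2 N or contact force between cup and the arm above 2 N).
It fails at once if one of the other things is shifted more than 20 mm (distance of any of ratchet, glasses_case, spoon_rest, sprayer, tin from where it was at the start of the episode above 0.02 m).
It also fails if it takes over 72 s, if anything falls off the work surface, if the arm or the gripper's body presses on something with over 40 N, if the wrist force passes 120 N, or if a joint passes its speed limit or range.

## Working session

There is one attempt and no reset: what is moved stays moved. The work goes in short steps, Python scripts to look and compute and a shell command to move; the robot and the scene stay as the last step left them, time stands still between calls to the robot, and variables do not carry over. Pictures are saved under pics/ and viewed, about 8 in all and at most 12, crops included, and the job is handed in when it is done.

```bash
ls; mkdir -p pics
cat > h.py <<'E'
import numpy as np, cv2
from workcell import bot
from scipy.spatial.transform import Rotation as R
def T_tool():
    s=bot.get_obs(); T=np.eye(4); T[:3,:3]=R.from_euler('xyz',s['tcp_rot'],degrees=True).as_matrix(); T[:3,3]=s['ee_pos']; return T
def cam(name):
    T=T_tool(); im=bot.camera(name); c=bot.get_calibration(name)
    P=c['pose'] if 'pose' in c else T@np.array(c['T_tool_cam'])
    return im,np.array(c['intrinsics']),np.array(P)
def save(n,im): cv2.imwrite('pics/'+n,im[:,:,::-1])
def ray(K,P,uv):
    d=P[:3,:3]@np.linalg.solve(K,[uv[0],uv[1],1]); return P[:3,3],d
def at_z(K,P,uv,z):
    o,d=ray(K,P,uv); return o+d*(z-o[2])/d[2]
def proj(K,P,X):
    p=K@(np.linalg.inv(P)@np.append(X,1))[:3]; return p[:2]/p[2]
def tri(obs):
    A=np.zeros((3,3));b=np.zeros(3)
    for K,P,uv in obs:
        o,d=ray(K,P,uv); d=d/np.linalg.norm(d); M=np.eye(3)-np.outer(d,d); A+=M;b+=M@o
    return np.linalg.solve(A,b)
E
python3 - <<'E'
from h import *
s=bot.get_obs();print(s)
C={}
for n in('top','side'):
    C[n]=cam(n); save(n+'0.png',C[n][0])
    print(n,C[n][2][:3,3].round(3))
    for t in('drift_grip','stand_hole','cup_top','bore_mouth','tin','drift'):
        print(n,t,[(np.round(m['uv'],1).tolist(),round(m['confidence'],2)) for m in bot.mark_of(n,t)])
v=np.vstack([C['top'][0],C['side'][0]]); save('v0.png',cv2.resize(v,(480,600),interpolation=cv2.INTER_AREA))
E
```

```text
pics
{'time': 0.0, 'q': array([6.48578683e+01, 5.00912534e+00, 1.00359780e+01, 9.50992760e+01,
       1.64966141e-03, 9.00023529e+01]), 'qd': array([-0.03514714, -0.05625615,  0.00793339,  0.0188172 , -0.00014031,
       -0.07137823]), 'joint_efforts': array([-2.90252494e-03, -5.20387995e+01,  4.64804614e+01,  1.61664840e-02,
       -1.12237722e-04,  3.47154625e-06]), 'ee_pos': array([0.23356254, 0.49767047, 0.20891568]), 'tcp_rot': array([-1.79927577e+02, -1.64668601e-03,  1.54855513e+02]), 'wrist_force': array([ 0.33192689, -0.34883866,  0.66131998]), 'torque': array([ 0.02550139,  0.014335  , -0.00561382]), 'opening': 0.0854506225106547}
top [0.375 0.044 1.514]
top drift_grip [([270.2, 197.0], 0.5), ([292.2, 255.1], 0.48), ([266.2, 228.9], 0.47)]
top stand_hole [([266.0, 230.7], 0.81)]
top cup_top [([363.0, 235.5], 0.65), ([363.1, 233.8], 0.57)]
top bore_mouth [([364.0, 232.7], 0.85)]
top tin [([308.8, 231.3], 0.43)]
top drift [([270.6, 203.9], 0.66), ([290.5, 256.6], 0.64), ([265.9, 229.4], 0.6), ([364.2, 234.4], 0.45)]
side [0.547 0.947 0.668]
side drift_grip [([348.0, 228.9], 0.81), ([378.7, 210.6], 0.71), ([308.6, 220.4], 0.67)]
side stand_hole [([350.4, 237.8], 0.64)]
side cup_top [([352.3, 172.9], 0.55)]
side bore_mouth [([358.8, 175.6], 0.66)]
side tin [([347.3, 221.8], 0.73), ([349.4, 238.9], 0.28)]
side drift [([347.4, 249.5], 0.82), ([372.0, 230.4], 0.62), ([305.9, 247.7], 0.55)]
```

Run:
```python
from h import *
a=cv2.imread('pics/top0.png')[150:310,220:420];b=cv2.imread('pics/side0.png')[130:290,260:460]
cv2.imwrite('pics/v1.png',np.hstack([cv2.resize(a,(400,320),interpolation=2),cv2.resize(b,(400,320),interpolation=2)]))
t=cam('top');s=cam('side')
for n,a,b in[('drift_grip',(266.2,228.9),(348,228.9)),('d2',(270.2,197),(378.7,210.6)),('d3',(292.2,255.1),(308.6,220.4)),('stand',(266,230.7),(350.4,237.8)),('cup',(363,235),(352.3,172.9)),('bore',(364,232.7),(358.8,175.6)),]:
    print(n,tri([(t[1],t[2],a),(s[1],s[2],b)]).round(4))
print('stand z.044',at_z(t[1],t[2],(266,230.7),.044),'bore',at_z(t[1],t[2],(364,232.7),.046))
```

```text
drift_grip [0.5376 0.1837 0.0659]
d2 [0.5437 0.1821 0.1429]
d3 [0.5518 0.115  0.031 ]
stand [0.5328 0.1865 0.0424]
cup [ 0.5296 -0.0942  0.053 ]
bore [ 0.5236 -0.0963  0.046 ]
stand z.044 [0.53213278 0.18643614 0.044     ] bore [ 0.53215314 -0.09729111  0.046     ]
```

View pics/v0.png

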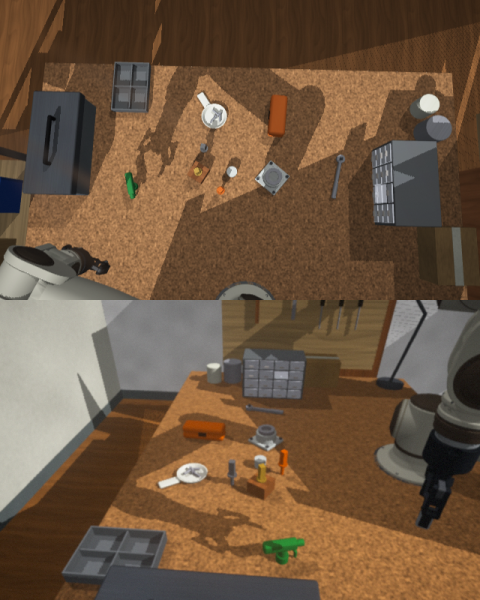

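View pics/v1.png

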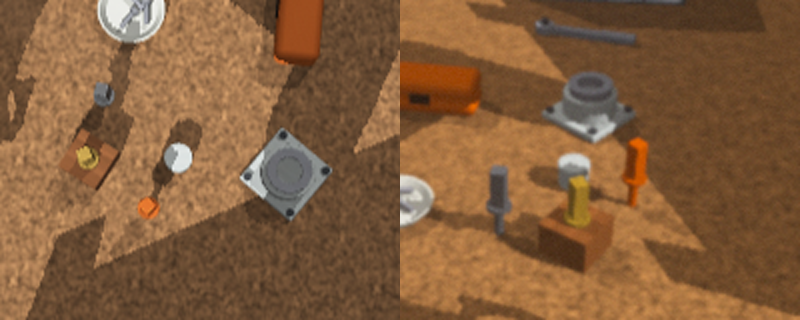

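View shows: top view — brass drift in stand at about (264,229), grey look-alike (271,197), orange one (294,254), tin (309,230), housing with cup (363,235). Side view — brass (348,229), grey (309,222), orange (378,211). The brass one in the wooden stand, near world (0.534, 0.186), is the one to take. Next I move the arm over it to look from near.

```bash
cat >> h.py <<'E'
def togo(x=None,y=None,z=None,yaw=None):
    T=T_tool(); t=[T[i,3] if v is None else v for i,v in enumerate((x,y,z))]
    Rt=T[:3,:3] if yaw is None else R.from_euler('xyz',[180,0,yaw],degrees=True).as_matrix()
    print('shift cm',(T[:3,:3].T@(np.array(t)-T[:3,3])*100).round(3),'rotvec',R.from_matrix(T[:3,:3].T@Rt).as_rotvec().round(4))
def st():
    s=bot.get_obs(); print('t',round(s['time'],2),'p',s['ee_pos'].round(4),'rpy',s['tcp_rot'].round(2),'F',s['wrist_force'].round(2),'open',round(s['opening'],4),'q',s['q'].round(0))
E
python3 - <<'E'
from h import *
print(np.array(bot.get_calibration('wrist')['T_tool_cam']).round(3),np.array(bot.get_calibration('wrist')['intrinsics']).round(0))
togo(.52,.19,.25)
togo(.52,.19,.25,120)
E
```

```text
[[-0.001 -0.95  -0.313  0.08 ]
 [ 1.    -0.    -0.001 -0.001]
 [ 0.001 -0.313  0.95  -0.165]
 [ 0.     0.     0.     1.   ]] [[309.   0. 321.]
 [  0. 309. 201.]
 [  0.   0.   1.]]
shift cm [-39.002 -15.707  -4.042] rotvec [0. 0. 0.]
shift cm [-39.002 -15.707  -4.042] rotvec [-0.      0.      0.6084]
```

```bash
python3 -m pendant '[[[-3.3,-1.3,-0.5,0,0,0,100],[-3.3,-1.3,-0.5,0,0,0,100],[-3.3,-1.3,-0.5,0,0,0,100],[-3.3,-1.3,-0.5,0,0,0,100],[-3.3,-1.3,-0.5,0,0,0,100]]]'; python3 -m pendant '[[[-3.3,-1.3,-0.4,0,0,0,100],[-3.3,-1.3,-0.4,0,0,0,100],[-3.3,-1.3,-0.4,0,0,0,100],[-3.3,-1.3,-0.4,0,0,0,100],[-3.3,-1.3,-0.4,0,0,0,100]]]';python3 -m pendant '[[[-3.3,-1.3,-0.4,0,0,0,100],[-3.3,-1.3,0,0,0,0,100],[0,0,0,0,0,0,100]]]'
python3 - <<'E'
from h import *
st();togo(.52,.19,.25)
W=cam('wrist');save('w0.png',W[0])
np.savez('w0.npz',K=W[1],P=W[2])
for t in('drift_grip','stand_hole','drift'):
  print(t,[(np.round(m['uv'],1).tolist(),round(m['confidence'],2)) for m in bot.mark_of('wrist',t)])
E
```

```text
time: 1.22
ee_pos: [0.3551, 0.3687, 0.233]
tcp_rot: [-179.9, -0.1, 155.5]
wrist_force: [0.8, 1.0, 0.4]
opening: 0.0853
time: 1.63
ee_pos: [0.483, 0.2338, 0.2552]
tcp_rot: [180.0, -0.0, 155.6]
wrist_force: [0.0, 1.3, -0.4]
opening: 0.0857
time: 1.88
ee_pos: [0.5377, 0.1755, 0.2597]
tcp_rot: [180.0, 0.1, 155.3]
wrist_force: [-0.5, 0.6, -0.4]
opening: 0.0856
t 1.88 p [0.5377 0.1755 0.2597] rpy [1.7998e+02 1.1000e-01 1.5530e+02] F [-0.49  0.57 -0.38] open 0.0856 q [ 18.   9.  20. 101.  -0.  43.]
shift cm [2.217 0.573 0.965] rotvec [0. 0. 0.]
drift_grip [([234.9, 145.7], 0.87), ([335.2, 165.5], 0.84), ([351.5, 235.9], 0.63)]
stand_hole [([330.8, 158.3], 0.94)]
drift [([342.2, 219.3], 0.89), ([334.6, 155.5], 0.85), ([251.1, 135.0], 0.57)]
```

View pics/w0.png

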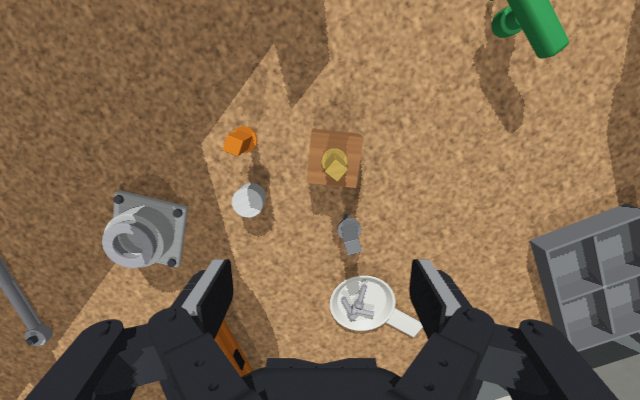

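The view shows the brass drift in its wooden stand at (335,160), grey look-alike at (350,235), orange at (240,140), tin (248,200), cup/housing (140,235). Checking the choice in a close crop, also for the grip's yaw.

Run:
```python
from h import *
d=np.load('w0.npz');K,P=d['K'],d['P']
im=cv2.imread('pics/w0.png')
cv2.imwrite('pics/w0c.png',cv2.resize(im[120:200,295:375],(560,560),interpolation=cv2.INTER_CUBIC))
print('grip',at_z(K,P,(335.2,165.5),.075),'hole',at_z(K,P,(330.8,158.3),.044))
t=cam('top');s=cam('side')
print(tri([(t[1],t[2],(266.2,228.9)),(s[1],s[2],(348,228.9)),(K,P,(335.2,165.5))]),tri([(t[1],t[2],(266,230.7)),(s[1],s[2],(350.4,237.8)),(K,P,(330.8,158.3))]))
# brass top-face colour mask
h=cv2.cvtColor(im,cv2.COLOR_BGR2HSV)[120:200,295:375]
m=((h[...,0]>20)&(h[...,0]<32)&(h[...,1]>90)&(h[...,2]>120)).astype(np.uint8)
print(m.sum())
for yaw in range(0,90,15):
    c=R.from_euler('z',yaw,degrees=True).as_matrix()
    print(yaw,[proj(K,P,np.array([.534,.186,.1])+c@np.array([a,b,0])).round(0).tolist() for a,b in((.009,.009),(.009,-.009),(-.009,-.009),(-.009,.009))])
```

```text
grip [0.53844435 0.19248403 0.075     ] hole [0.53439926 0.18978889 0.044     ]
[0.53824474 0.18771488 0.06846622] [0.5333579  0.18807839 0.04347997]
602
0 [[340.0, 173.0], [325.0, 180.0], [318.0, 165.0], [333.0, 158.0]]
15 [[341.0, 170.0], [328.0, 181.0], [317.0, 168.0], [330.0, 157.0]]
30 [[341.0, 167.0], [331.0, 180.0], [317.0, 171.0], [327.0, 157.0]]
45 [[340.0, 164.0], [334.0, 180.0], [318.0, 174.0], [324.0, 158.0]]
60 [[338.0, 162.0], [336.0, 178.0], [320.0, 177.0], [321.0, 160.0]]
75 [[336.0, 160.0], [339.0, 176.0], [322.0, 179.0], [319.0, 162.0]]
```

View pics/w0c.png

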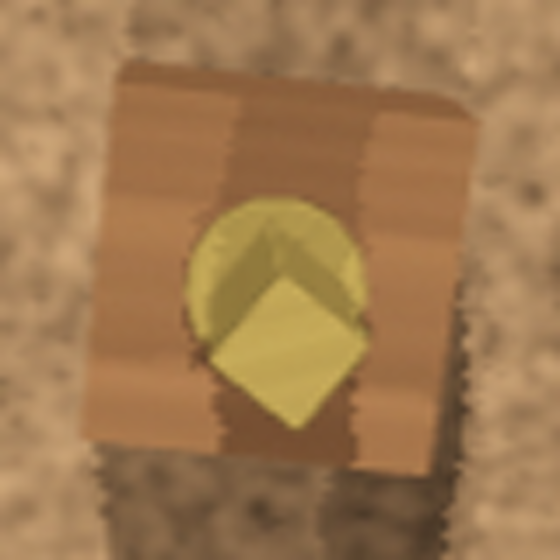

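The crop confirms the brass one: round collar on the stand, square grip turned about 45° in the picture, top-face corners near (336,159), (348,169), (337,181), (325,171).

Run:
```python
from h import *
from scipy.optimize import least_squares
d=np.load('w0.npz');K,P=d['K'],d['P']
c=np.array([[335.7,159.3],[347.6,169.3],[337.4,181.4],[325,171]])
L=np.array([[.009,.009,0],[.009,-.009,0],[-.009,-.009,0],[-.009,.009,0]])
def f(p): 
    Rz=R.from_euler('z',p[2]).as_matrix()
    return np.concatenate([proj(K,P,np.array([p[0],p[1],.1])+Rz@l) for l in L])
for r in range(4):
    o=least_squares(lambda p:f(p)-np.roll(c,r,0).ravel(),[.536,.187,.4]); print(r,o.cost.round(2),o.x[:2].round(4),np.degrees(o.x[2]).round(1))
print('collar',at_z(K,P,(334.7,160.4),.05))
for n,uv in(('grey',(350,235)),('orange',(240,140)),('tin',(248,200))): print(n,at_z(K,P,uv,.06).round(3))
togo(.536,.189,.20,206)
st()
```

```text
0 0.71 [0.5385 0.1927] 115.1
1 0.71 [0.5385 0.1927] -154.9
2 0.71 [0.5385 0.1927] -64.9
3 0.71 [0.5385 0.1927] 25.1
collar [0.53766338 0.19335858 0.05      ]
grey [0.633 0.172 0.06 ]
orange [0.467 0.103 0.06 ]
tin [0.536 0.076 0.06 ]
shift cm [0.157 0.846 6.077] rotvec [ 0.0012  0.0018 -0.8793]
t 2.18 p [0.5338 0.1806 0.2608] rpy [1.7990e+02 6.0000e-02 1.5562e+02] F [-0.46  0.62  0.16] open 0.0853 q [ 19.   8.  19. 101.   0.  43.]
```

```bash
python3 -m pendant '[[[0,0,0.6,0,0,-0.123,100],[0,0,0.6,0,0,-0.123,100],[0,0,0.6,0,0,-0.123,100],[0,0,0.6,0,0,-0.123,100],[0,0,0.6,0,0,-0.123,100]]]'; python3 -m pendant '[[[0,0,0.6,0,0,-0.123,100],[0,0,0.6,0,0,-0.123,100],[0,0,0.6,0,0,0,100],[0,0,0,0,0,0,100]]]';python3 - <<'E'
from h import *
st();togo(.538,.191,.15,205)
W=cam('wrist');save('w1.png',W[0]);K,P=W[1:]
np.savez('w1.npz',K=K,P=P)
for t,z in(('drift_grip',.075),('stand_hole',.044),('drift',.004)):
  print(t,[(np.round(m['uv'],1).tolist(),round(m['confidence'],2),at_z(K,P,m['uv'],z).round(4).tolist()) for m in bot.mark_of('wrist',t)])
E
```

```text
time: 2.6
ee_pos: [0.5307, 0.1864, 0.2324]
tcp_rot: [179.9, 0.3, -168.4]
wrist_force: [0.5, 0.2, -0.0]
opening: 0.0856
time: 2.93
ee_pos: [0.5275, 0.1908, 0.2133]
tcp_rot: [180.0, 0.4, -153.7]
wrist_force: [-1.0, 0.3, -0.6]
opening: 0.0851
t 2.93 p [0.5275 0.1908 0.2133] rpy [ 179.97    0.36 -153.68] F [-1.02  0.29 -0.59] open 0.0851 q [20.  6. 12. 95.  0. -6.]
shift cm [-0.91  -0.446  6.331] rotvec [0.0006 0.0063 0.0231]
drift_grip [([264.7, 84.8], 0.93, [0.4685, 0.103, 0.075]), ([321.8, 190.9], 0.85, [0.5364, 0.1951, 0.075]), ([268.3, 253.0], 0.78, [0.6261, 0.174, 0.075])]
stand_hole [([318.4, 183.5], 0.77, [0.5387, 0.1921, 0.044]), ([43.6, 44.2], 0.33, [0.5311, -0.1098, 0.044])]
drift [([276.0, 88.4], 0.86, [0.4695, 0.1041, 0.004]), ([274.1, 230.1], 0.78, [0.6318, 0.1723, 0.004]), ([319.0, 175.8], 0.65, [0.5395, 0.1929, 0.004])]
```

View pics/w1.png

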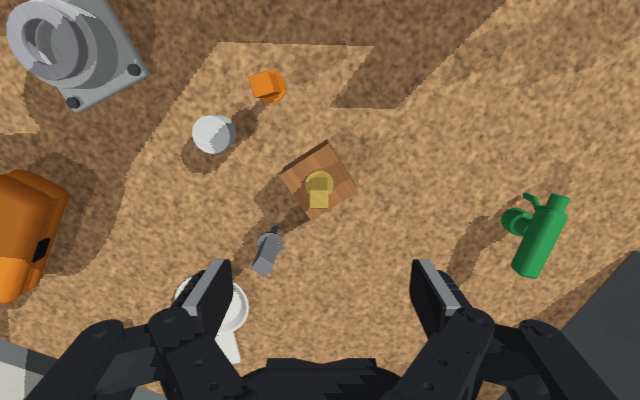

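```bash
python3 -m pendant '[[[-0.5,-0.12,1,0,0,0.011,100],[-0.5,-0.12,1.5,0,0,0.011,100],[0,0,1.5,0,0,0,100],[0,0,1,0,0,0,100],[0,0,0,0,0,0,100]]]';python3 - <<'E'
from h import *
st()
W=cam('wrist');save('w2.png',W[0]);K,P=W[1:]
for t,z in(('drift_grip',.075),('stand_hole',.044),('drift',.004)):
  print(t,[(np.round(m['uv'],1).tolist(),round(m['confidence'],2),at_z(K,P,m['uv'],z).round(4).tolist()) for m in bot.mark_of('wrist',t)])
h=cv2.cvtColor(W[0],cv2.COLOR_RGB2HSV)
m=((h[...,0]>22)&(h[...,0]<34)&(h[...,1]>100)&(h[...,2]>150)).astype(np.uint8)
n,l,s,c=cv2.connectedComponentsWithStats(m)
for i in range(1,n):
  if s[i,4]>60: print(s[i],c[i].round(1),at_z(K,P,c[i],.1).round(4))
togo(.5375,.193,.06,205)
E
```

```text
time: 3.55
ee_pos: [0.5414, 0.1933, 0.1629]
tcp_rot: [180.0, 0.7, -155.5]
wrist_force: [0.5, 0.2, -0.2]
opening: 0.0854
t 3.55 p [0.5414 0.1933 0.1629] rpy [ 180.      0.7  -155.54] F [ 0.5   0.16 -0.24] open 0.0854 q [20.  7.  7. 89.  0. -5.]
drift_grip [([253.0, 67.4], 0.85, [0.4703, 0.1038, 0.075]), ([267.2, 266.7], 0.83, [0.6254, 0.1754, 0.075]), ([323.2, 191.3], 0.78, [0.5371, 0.1923, 0.075])]
stand_hole [([319.5, 185.4], 0.81, [0.5418, 0.1908, 0.044]), ([50.6, 32.6], 0.58, [0.5144, -0.0624, 0.044])]
drift [([268.9, 71.9], 0.89, [0.4687, 0.1039, 0.004]), ([273.3, 235.3], 0.72, [0.6287, 0.1717, 0.004]), ([320.6, 172.8], 0.57, [0.5391, 0.1907, 0.004])]
shift cm [ 0.622  0.138 10.622] rotvec [-0.0003  0.016  -0.0084]
```

```bash
python3 -m pendant '[[[0.3,0.05,1.5,0,0.008,-0.004,100],[0.3,0.05,2,0,0.008,-0.004,100],[0,0,2,0,0,0,100],[0,0,1.5,0,0,0,100],[0,0,0,0,0,0,100]]]';python3 - <<'E'
from h import *
st()
W=cam('wrist');save('w3.png',W[0]);K,P=W[1:]
for t,z in(('drift_grip',.075),('stand_hole',.044)):
  print(t,[(np.round(m['uv'],1).tolist(),round(m['confidence'],2),at_z(K,P,m['uv'],z).round(4).tolist()) for m in bot.mark_of('wrist',t)])
togo(.5375,.192,.06,205)
E
```

```text
time: 4.17
ee_pos: [0.5397, 0.1932, 0.1004]
tcp_rot: [-179.9, 0.6, -155.1]
wrist_force: [-0.2, -1.0, -0.7]
opening: 0.0855
t 4.17 p [0.5397 0.1932 0.1004] rpy [-179.93    0.58 -155.06] F [-0.18 -1.   -0.67] open 0.0855 q [20.  7. -0. 83. -0. -5.]
drift_grip [([322.2, 220.5], 0.86, [0.5366, 0.1916, 0.075]), ([231.4, 61.5], 0.63, [0.4706, 0.1045, 0.075]), ([250.4, 312.5], 0.58, [0.6256, 0.1744, 0.075])]
stand_hole []
shift cm [4.520e-01 2.000e-03 4.387e+00] rotvec [-0.0017  0.0143 -0.001 ]
```

View pics/w3.png

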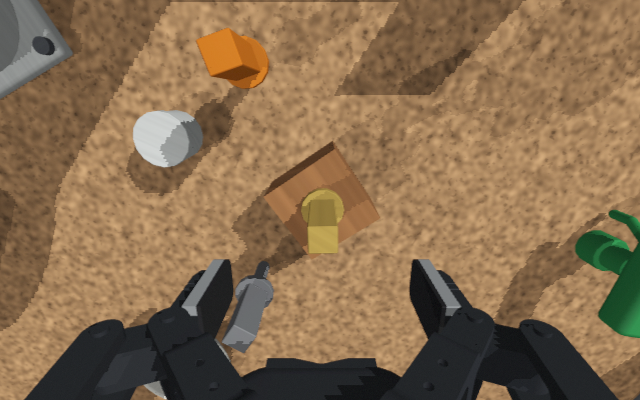

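Drift grip now at (322,228) in the picture, square to the jaws and centred; fingers clear of the grey look-alike.

```bash
python3 -m pendant '[[[0.25,0,1.2,0,0.015,0,100],[0.2,0,1.2,0,0.01,0,100],[0,0,1.2,0,0,0,100],[0,0,0.5,0,0,0,100],[0,0,0,0,0,0,100]]]';python3 - <<'E'
from h import *
W=cam('wrist');K,P=W[1:]
for t,z in(('drift_grip',.075),):
  print(t,[(np.round(m['uv'],1).tolist(),round(m['confidence'],2),at_z(K,P,m['uv'],z).round(4).tolist()) for m in bot.mark_of('wrist',t)])
st();togo(.5372,.192,.06,205)
E
```

```text
time: 4.73
ee_pos: [0.5386, 0.1923, 0.0629]
tcp_rot: [-179.9, -0.4, -155.1]
wrist_force: [0.1, 0.4, 0.3]
opening: 0.0858
drift_grip [([323.3, 252.8], 0.94, [0.5388, 0.1927, 0.075]), ([236.5, 353.4], 0.8, [0.6243, 0.1732, 0.075]), ([210.6, 54.8], 0.73, [0.47, 0.1042, 0.075])]
t 4.83 p [0.5388 0.1924 0.0639] rpy [-179.87   -0.39 -155.06] F [-0.15 -1.35  0.42] open 0.0852 q [20.  8. -3. 80. -0. -5.]
shift cm [0.162 0.037 0.395] rotvec [-0.0023 -0.0068 -0.0011]
```

```bash
python3 -m pendant '[[[0,0,0.35,0,-0.007,0,100],[0,0,0,0,0,0,60],[0,0,0,0,0,0,30],[0,0,0,0,0,0,10],[0,0,0,0,0,0,5]]]' 60; python3 -m pendant '[[[0,0,0,0,0,0,0],[0,0,0,0,0,0,0],[0,0,0,0,0,0,0],[0,0,0,0,0,0,0],[0,0,0,0,0,0,0]]]' 90;  python3 -c "from h import *;st()"
```

```text
time: 5.25
ee_pos: [0.5395, 0.1926, 0.0617]
tcp_rot: [-179.9, 0.2, -155.1]
wrist_force: [0.2, -0.7, 1.2]
opening: 0.0385
time: 5.67
ee_pos: [0.5398, 0.1927, 0.0624]
tcp_rot: [-179.9, 0.3, -155.1]
wrist_force: [0.6, 0.8, 0.2]
opening: 0.0154
t 5.67 p [0.5398 0.1927 0.0624] rpy [-179.85    0.25 -155.07] F [0.63 0.79 0.17] open 0.0154 q [20.  8. -3. 79. -0. -5.]
```

```bash
python3 -m pendant '[[[0,0,-0.5,0,0,0,0],[0,0,-1,0,0,0,0],[0,0,-2,0,0,0,0],[0,0,-2,0,0,0,0],[0,0,-2,0,0,0,0]]]'; python3 -m pendant '[[[0,0,-2,0,0,0,0],[0,0,-2,0,0,0,0],[0,0,-0.5,0,0,0,0],[0,0,0,0,0,0,0],[0,0,0,0,0,0,0]]]';  python3 - <<'E'
from h import *
st()
W=cam('wrist');save('w4.png',W[0])
S=cam('side');save('s4.png',S[0])
T=cam('top')
for n in('side','top'):
  for t in('bore_mouth','cup_top','cup'):print(n,t,[(np.round(m['uv'],1).tolist(),round(m['confidence'],2)) for m in bot.mark_of(n,t)])
a=S[0][100:300,250:450];save('v4.png',np.hstack([cv2.resize(W[0],(480,400))[:, :],cv2.resize(a,(320,320))][:1]+[np.vstack([cv2.resize(a,(320,320)),np.zeros((80,320,3),np.uint8)])]))
st()
E
```

```text
time: 6.08
ee_pos: [0.5366, 0.1917, 0.1368]
tcp_rot: [-179.9, -0.3, -155.1]
wrist_force: [0.3, -0.3, -1.5]
opening: 0.0158
time: 6.5
ee_pos: [0.5381, 0.1923, 0.1915]
tcp_rot: [-179.9, 0.2, -155.1]
wrist_force: [-0.7, -0.0, -1.5]
opening: 0.0158
t 6.5 p [0.5381 0.1923 0.1915] rpy [-179.85    0.19 -155.07] F [-0.67 -0.01 -1.46] open 0.0158 q [20.  7. 11. 93. -0. -5.]
side bore_mouth [([355.5, 176.3], 0.95)]
side cup_top [([356.8, 172.4], 0.43)]
side cup [([351.5, 173.6], 0.43), ([257.4, 232.5], 0.27)]
top bore_mouth [([363.6, 237.5], 0.7), ([449.4, 236.3], 0.47)]
top cup_top [([364.9, 234.2], 0.59)]
top cup [([360.1, 234.8], 0.58)]
t 6.95 p [0.5377 0.1922 0.1908] rpy [-1.7986e+02  1.1000e-01 -1.5507e+02] F [ 0.61 -0.41 -1.91] open 0.0158 q [20.  7. 11. 93. -0. -5.]
```

View pics/v4.png

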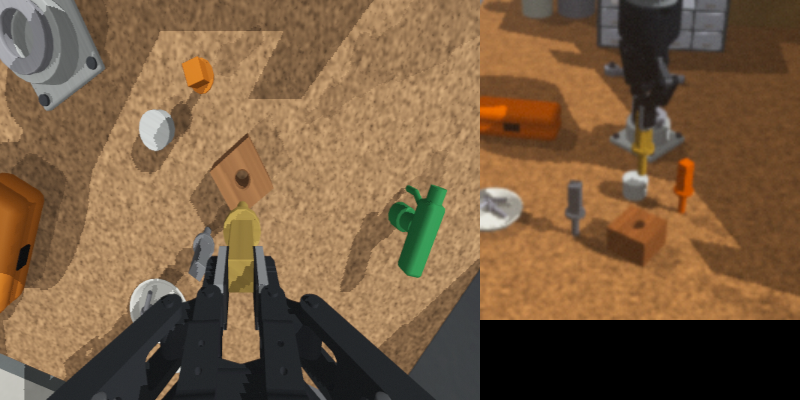

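The drift is in the hand; the stand's hole is visible at about (321,178) in the full wrist frame. Now to the housing.

```bash
python3 -m pendant '[[[1.3,-2.1,0,0,0,0,0],[1.6,-2.6,0,0,0,0,0],[1.6,-2.6,0,0,0,0,0],[1.6,-2.6,0,0,0,0,0],[1.6,-2.6,0,0,0,0,0]]]'; python3 -m pendant '[[[1.6,-2.6,0,0,0,0,0],[1.6,-2.6,0,0,0,0,0],[1,-1.6,0,0,0,0,0],[0,0,0,0,0,0,0],[0,0,0,0,0,0,0]]]';  python3 - <<'E'
from h import *
im=cv2.imread('pics/w4.png')
c=np.array(bot.get_calibration('wrist')['T_tool_cam']);K=np.array(bot.get_calibration('wrist')['intrinsics'])
T=np.eye(4);T[:3,:3]=R.from_euler('xyz',[-179.85,.19,-155.07],degrees=True).as_matrix();T[:3,3]=[.5381,.1923,.1915]
print('hole',at_z(K,T@c,(322,178),.044))
crop=im[145:215,285:360]; g=cv2.cvtColor(crop,cv2.COLOR_BGR2GRAY)
m=(g<60).astype(np.uint8); n,l,s,cc=cv2.connectedComponentsWithStats(m)
for i in range(1,n):
  if s[i,4]>20: print(s[i],cc[i]+[285,145],at_z(K,T@c,cc[i]+[285,145],.044))
st()
W=cam('wrist');save('w5.png',W[0]);K,P=W[1:];np.savez('w5.npz',K=K,P=P)
for t,z in(('bore_mouth',.046),('cup_top',.0605),('cup',.0545),('housing',0)):
  print(t,[(np.round(m['uv'],1).tolist(),round(m['confidence'],2),at_z(K,P,m['uv'],z).round(4).tolist()) for m in bot.mark_of('wrist',t)])
save('w5c.png',cv2.resize(W[0][80:300,150:400],(750,660)[:2])[:600])
E
```

```text
time: 7.37
ee_pos: [0.5201, 0.0467, 0.1886]
tcp_rot: [-180.0, 0.0, -154.6]
wrist_force: [1.4, -0.3, -1.7]
opening: 0.016
time: 7.78
ee_pos: [0.5091, -0.0416, 0.1885]
tcp_rot: [-179.9, 0.0, -154.9]
wrist_force: [-0.0, 0.1, -0.8]
opening: 0.0156
hole [0.53666004 0.19127791 0.044     ]
[ 29  31  18  11 115] [323.27826087 180.96521739] [0.53898313 0.1938294  0.044     ]
t 7.78 p [ 0.5091 -0.0416  0.1885] rpy [-179.89    0.   -154.88] F [-0.03  0.09 -0.82] open 0.0156 q [ -5.  -1.   2.  93.  -0. -30.]
bore_mouth [([265.9, 172.1], 0.57, [0.5247, -0.0976, 0.046])]
cup_top [([258.3, 172.7], 0.6, [0.5242, -0.103, 0.0605])]
cup [([263.1, 175.0], 0.91, [0.5262, -0.0984, 0.0545])]
housing [([272.8, 161.4], 0.94, [0.5228, -0.0983, 0.0])]
```

View pics/w5c.png

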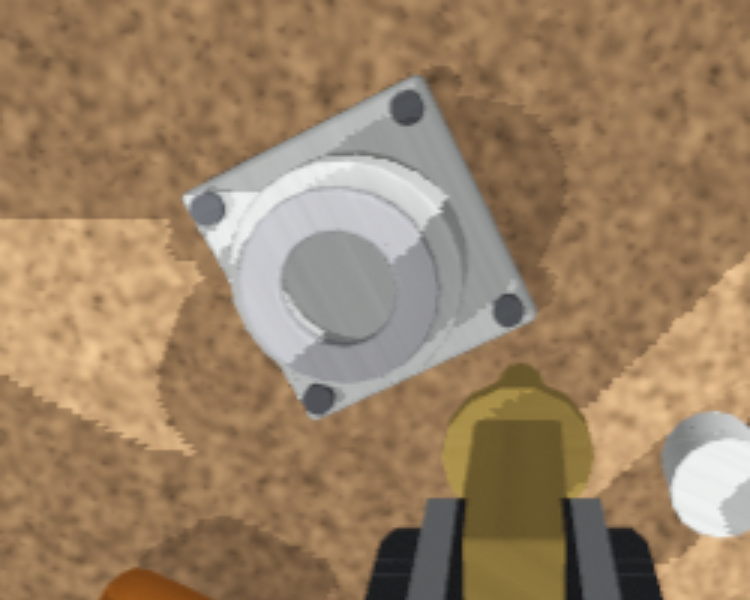

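The cup's flange is seen whole: centre near full-frame (263,175), about 68 px across; the drift's tip peeks out at (323,203). Fit the flange to get the axis.

Run:
```python
from h import *
d=np.load('w5.npz');K,P=d['K'],d['P']
print('eye flange ctr',at_z(K,P,(262.7,175),.0605))
W=cam('wrist')
for m in bot.masks_of('wrist','cup')[:2]:
    px=m['pixels'].astype(np.uint8); c=max(cv2.findContours(px,0,1)[0],key=cv2.contourArea)
    e=cv2.fitEllipse(cv2.convexHull(c)); print(m['confidence'],m['extent'],px.sum(),np.round(e[0],1),np.round(e[1],1),at_z(*W[1:],e[0],.0575).round(4))
for t,z in(('bore_mouth',.046),('cup_top',.0605),('cup',.0545),('housing',0)):
  print(t,[(np.round(m['uv'],1).tolist(),round(m['confidence'],2),at_z(*W[1:],m['uv'],z).round(4).tolist()) for m in bot.mark_of('wrist',t)][:1])
# predicted flange outline for visual check
im=W[0].copy()
for cx,cy in((.526,-.1),):
  for r in(.019,.033):
    pts=np.array([proj(*W[1:],[cx+r*np.cos(a),cy+r*np.sin(a),.0605]) for a in np.linspace(0,6.28,60)])
    cv2.polylines(im,[np.round(pts*8).astype(np.int32)],True,(255,0,0) ,1,cv2.LINE_AA,3)
save('w6c.png',cv2.resize(im[120:230,200:350],(750,550),interpolation=2))
# drift tip predicted
T=T_tool();print('tip uv',proj(*W[1:],(T@[0,0,.0584,1])[:3]),proj(*W[1:],(T@[.006,0,.0584,1])[:3]))
st()
```

```text
eye flange ctr [ 0.52455088 -0.09831926  0.0605    ]
0.58 [229.5, 140.2, 292.4, 206.8] 2421 [260.7 173.2] [64.5 68.5] [ 0.5251 -0.0991  0.0575]
bore_mouth [([263.8, 170.1], 0.58, [0.5242, -0.0985, 0.046])]
cup_top [([261.2, 174.6], 0.74, [0.5253, -0.098, 0.0605])]
cup [([258.2, 173.3], 0.64, [0.5271, -0.1016, 0.0545])]
housing [([271.4, 162.9], 0.92, [0.5255, -0.0972, 0.0])]
tip uv [321.658843   208.68451049] [321.66506233 201.26487613]
t 8.33 p [ 0.5094 -0.0404  0.1884] rpy [-1.7988e+02 -1.0000e-02 -1.5473e+02] F [-0.58  0.1  -1.09] open 0.0156 q [ -4.  -1.   2.  93.  -0. -30.]
```

View pics/w6c.png

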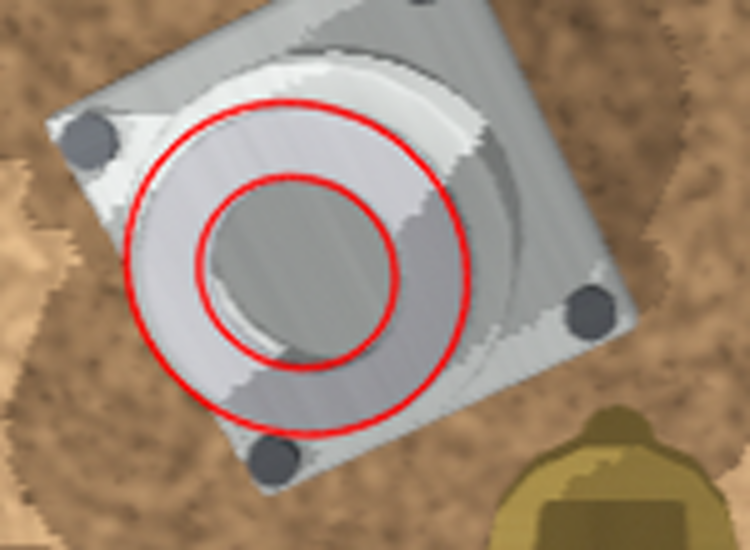

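```bash
python3 -m pendant '[[[0.36,-1.1,1,0,0,0,0],[0.36,-1.1,1.5,0,0,0,0],[0.36,-1.1,1.5,0,0,0,0],[0,0,1.4,0,0,0,0],[0,0,0,0,0,0,0]]]'; python3 -m pendant '[[[0,0,0,0,0,0,0],[0,0,0,0,0,0,0]]]'; python3 -c "
from h import *
st();togo(.5138,-.075,.122,205.2)"
```

```text
time: 8.75
ee_pos: [0.5147, -0.0776, 0.1313]
tcp_rot: [-179.8, 0.1, -154.6]
wrist_force: [-1.2, -0.1, -1.2]
opening: 0.0157
time: 8.92
ee_pos: [0.5141, -0.0783, 0.1307]
tcp_rot: [-179.9, -0.0, -154.6]
wrist_force: [-0.2, -1.1, -0.3]
opening: 0.0158
t 8.92 p [ 0.5141 -0.0783  0.1307] rpy [-1.7986e+02 -1.0000e-02 -1.5464e+02] F [-0.19 -1.07 -0.28] open 0.0158 q [ -9.  -0.  -4.  86.  -0. -34.]
shift cm [-0.112  0.314  0.864] rotvec [-0.0025 -0.0002  0.0028]
```

```bash
python3 -m pendant '[[[-0.1,0.3,0.3,-0.002,0,0,0],[0,0,0.25,0,0,0,0],[0,0,0.15,0,0,0,0],[0,0,0.05,0,0,0,0],[0,0,0,0,0,0,0]]]'; python3 -m pendant '[[[0,0,0.05,0,0,0,0],[0,0,0.05,0,0,0,0]]]'; python3 -m pendant '[[[0,0,0.05,0,0,0,0],[0,0,0.05,0,0,0,0]]]'; python3 -c "
from h import *
st();togo(.5138,-.075,.119,205.2)"
```

```text
time: 9.33
ee_pos: [0.5149, -0.0744, 0.1251]
tcp_rot: [-179.9, 0.2, -154.6]
wrist_force: [0.5, -0.3, -0.6]
opening: 0.0154
time: 9.5
ee_pos: [0.5152, -0.0743, 0.1245]
tcp_rot: [-179.8, 0.2, -154.5]
wrist_force: [0.6, -0.2, -1.6]
opening: 0.0158
time: 9.67
ee_pos: [0.5153, -0.0742, 0.1236]
tcp_rot: [-179.8, 0.2, -154.5]
wrist_force: [0.1, -0.1, -0.5]
opening: 0.0157
t 9.67 p [ 0.5153 -0.0742  0.1236] rpy [-179.83    0.22 -154.54] F [ 0.07 -0.07 -0.51] open 0.0157 q [ -8.  -0.  -5.  85.  -0. -34.]
shift cm [ 0.166 -0.004  0.464] rotvec [-0.003   0.0039  0.0046]
```

```bash
python3 -m pendant '[[[0.08,0,0.08,0,0.003,0,0],[0.08,0,0.08,0,0,0,0],[0,0,0.08,0,0,0,0]]]'; python3 -m pendant '[[[0,0,0.06,0,0,0,0],[0,0,0.06,0,0,0,0]]]'; python3 -m pendant '[[[0,0,0.05,0,0,0,0],[0,0,0.05,0,0,0,0]]]'; python3 -m pendant '[[[0,0,0.05,0,0,0,0],[0,0,0.05,0,0,0,0]]]'
```

```text
time: 9.92
ee_pos: [0.5138, -0.075, 0.1211]
tcp_rot: [-179.8, 0.0, -154.5]
wrist_force: [0.0, 0.3, -1.9]
opening: 0.0159
time: 10.08
ee_pos: [0.5137, -0.0751, 0.1197]
tcp_rot: [-179.8, 0.0, -154.5]
wrist_force: [0.4, 0.4, -1.2]
opening: 0.0157
time: 10.25
ee_pos: [0.5137, -0.0751, 0.1187]
tcp_rot: [-179.8, 0.0, -154.5]
wrist_force: [-0.5, 0.1, 3.3]
opening: 0.0155
time: 10.42
ee_pos: [0.514, -0.075, 0.1187]
tcp_rot: [-179.8, 0.1, -154.5]
wrist_force: [-2.1, 0.1, 4.8]
opening: 0.0157
```

```bash
python3 -m pendant '[[[0,0,-0.5,0,0,0,0],[0,-1.3,0,0,0,0,0],[0,-1.8,0,0,0,0,0],[0,-1.5,0,0,0,0,0],[0,-0.7,0,0,0,0,0]]]';  python3 -m pendant '[[[0,0,0,0,0,0,0],[0,0,0,0,0,0,0]]]';python3 -c "
from h import *
st();togo(.5368,-.1238,.12,205.4)"
```

```text
time: 10.83
ee_pos: [0.538, -0.125, 0.1245]
tcp_rot: [-179.8, 0.1, -154.4]
wrist_force: [0.1, -0.8, -1.7]
opening: 0.0159
time: 11.0
ee_pos: [0.5385, -0.1272, 0.1236]
tcp_rot: [-179.8, 0.1, -154.5]
wrist_force: [-0.3, 0.5, -0.7]
opening: 0.0158
t 11.0 p [ 0.5385 -0.1272  0.1236] rpy [-1.7980e+02  6.0000e-02 -1.5455e+02] F [-0.27  0.51 -0.69] open 0.0158 q [-13.   4.  -0.  85.  -0. -39.]
shift cm [0.008 0.379 0.362] rotvec [-0.0034  0.0011  0.0009]
```

```bash
python3 -m pendant '[[[0,0.35,0.08,-0.003,0,0,0],[0,0,0.08,0,0,0,0],[0,0,0.08,0,0,0,0]]]'; python3 -m pendant '[[[0,0,0.06,0,0,0,0],[0,0,0.06,0,0,0,0]]]'; python3 -m pendant '[[[0,0,0.05,0,0,0,0],[0,0,0.05,0,0,0,0]]]'; python3 -m pendant '[[[0,0,0.05,0,0,0,0],[0,0,0.05,0,0,0,0]]]'
```

```text
time: 11.25
ee_pos: [0.5363, -0.1232, 0.1207]
tcp_rot: [179.9, 0.0, -154.6]
wrist_force: [-0.2, 0.3, -2.2]
opening: 0.0162
time: 11.42
ee_pos: [0.536, -0.1223, 0.1193]
tcp_rot: [179.9, 0.0, -154.5]
wrist_force: [-0.3, -0.4, -1.0]
opening: 0.0153
time: 11.58
ee_pos: [0.5359, -0.1218, 0.1184]
tcp_rot: [179.9, 0.0, -154.5]
wrist_force: [0.2, -0.3, -1.6]
opening: 0.0155
time: 11.75
ee_pos: [0.5361, -0.1217, 0.1177]
tcp_rot: [180.0, 0.1, -154.4]
wrist_force: [0.3, 0.8, 3.4]
opening: 0.0157
```

```bash
python3 -m pendant '[[[0,0,-0.5,0,0,0,0],[0.9,0.8,0,0,0,0,0],[1,0.9,0,0,0,0,0],[0.6,0.5,0,0,0,0,0],[0,0,0,0,0,0,0]]]';  python3 -m pendant '[[[0,0,0,0,0,0,0]]]';python3 -c "
from h import *
st();togo(.5009,-.1109,.12,205.4)"
```

```text
time: 12.17
ee_pos: [0.5033, -0.1125, 0.1238]
tcp_rot: [180.0, 0.1, -154.5]
wrist_force: [0.4, 0.6, -1.9]
opening: 0.0158
time: 12.25
ee_pos: [0.5034, -0.1125, 0.1242]
tcp_rot: [-180.0, 0.1, -154.5]
wrist_force: [0.1, -0.7, -0.9]
opening: 0.0154
t 12.25 p [ 0.5034 -0.1125  0.1242] rpy [-1.7999e+02  1.1000e-01 -1.5445e+02] F [ 0.07 -0.67 -0.91] open 0.0154 q [-13.  -1.  -5.  85.   0. -38.]
shift cm [0.156 0.253 0.416] rotvec [-0.0002  0.0019  0.0026]
```

```bash
python3 -m pendant '[[[0.15,0.22,0.1,0,0.002,0,0],[0,0,0.1,0,0,0,0],[0,0,0.08,0,0,0,0]]]'; python3 -m pendant '[[[0,0,0.06,0,0,0,0],[0,0,0.06,0,0,0,0]]]'; python3 -m pendant '[[[0,0,0.05,0,0,0,0],[0,0,0.05,0,0,0,0]]]'; python3 -m pendant '[[[0,0,0.05,0,0,0,0],[0,0,0.05,0,0,0,0]]]'
```

```text
time: 12.5
ee_pos: [0.502, -0.1114, 0.1216]
tcp_rot: [-179.9, 0.0, -154.5]
wrist_force: [0.2, -0.1, -1.2]
opening: 0.0157
time: 12.67
ee_pos: [0.5024, -0.1115, 0.1199]
tcp_rot: [-180.0, 0.0, -154.5]
wrist_force: [-0.3, -0.8, -1.3]
opening: 0.0155
time: 12.83
ee_pos: [0.5026, -0.1115, 0.1186]
tcp_rot: [-180.0, 0.0, -154.5]
wrist_force: [-0.7, 0.4, 3.7]
opening: 0.0152
time: 13.0
ee_pos: [0.503, -0.1116, 0.1186]
tcp_rot: [-179.9, 0.1, -154.5]
wrist_force: [-2.3, 1.3, 5.1]
opening: 0.0155
```

```bash
python3 -m pendant '[[[0,0,0.1,0,0,0,0],[0,0,0.1,0,0,0,0]]]'; python3 -m pendant '[[[0,0,0.11,0,0,0,0],[0,0,0.11,0,0,0,0]]]'; python3 -c "
from h import *
st()"
```

```text
time: 13.17
ee_pos: [0.5033, -0.1116, 0.1183]
tcp_rot: [-179.9, 0.2, -154.5]
wrist_force: [-3.4, 0.5, 9.1]
opening: 0.0154
time: 13.33
ee_pos: [0.5034, -0.1115, 0.1182]
tcp_rot: [-179.8, 0.3, -154.5]
wrist_force: [-3.0, 0.4, 8.4]
opening: 0.0154
t 13.33 p [ 0.5034 -0.1115  0.1182] rpy [-179.81    0.26 -154.45] F [-2.99  0.39  8.42] open 0.0154 q [-12.  -1.  -6.  85.   0. -38.]
```

```bash
python3 -m pendant '[[[0.03,0,0.13,0,0.003,0,0],[0.03,0,0.13,0,0.003,0,0],[0.02,0,0.13,0,0.002,0,0]]]'; python3 -m pendant '[[[0.02,0,0.14,0,0.002,0,0],[0.02,0,0.14,0,0.002,0,0],[0.02,0,0.14,0,0.002,0,0]]]'; python3 -c "
from h import *
st()"
```

```text
time: 13.58
ee_pos: [0.5031, -0.1116, 0.1178]
tcp_rot: [-179.7, 0.0, -154.4]
wrist_force: [-1.9, 2.1, 8.8]
opening: 0.0159
time: 13.83
ee_pos: [0.5033, -0.1114, 0.1174]
tcp_rot: [-179.6, -0.1, -154.4]
wrist_force: [-2.4, 1.8, 9.6]
opening: 0.0159
t 13.83 p [ 0.5033 -0.1114  0.1174] rpy [-1.7962e+02 -1.0000e-01 -1.5443e+02] F [-2.35  1.75  9.63] open 0.0159 q [-12.  -1.  -6.  85.  -0. -38.]
```

```bash
python3 -m pendant '[[[0.01,0,0.15,-0.003,0,0,0],[0.01,0,0.15,-0.003,0,0,0],[0.01,0,0.15,-0.002,0,0,0],[0.01,0,0.15,0,0,0,0]]]'; python3 -m pendant '[[[0,0,-0.5,0,0,0,0],[-0.3,1,-0.1,0,0,0,0],[-1,1.2,0,0,0,0,0],[-0.9,0,0,0,0,0,0],[0,0,0,0,0,0,0]]]'; python3 -m pendant '[[[0,0,0,0,0,0,0]]]'; python3 -c "
from h import *
st();togo(.5138,-.075,.119,205.4)"
```

```text
time: 14.17
ee_pos: [0.5036, -0.1116, 0.1164]
tcp_rot: [-179.9, 0.2, -154.4]
wrist_force: [-3.0, 1.1, 9.8]
opening: 0.0157
time: 14.58
ee_pos: [0.5142, -0.0806, 0.123]
tcp_rot: [-179.9, 0.2, -154.5]
wrist_force: [-0.1, 0.8, -1.9]
opening: 0.0157
time: 14.67
ee_pos: [0.5143, -0.0802, 0.1227]
tcp_rot: [-179.9, 0.2, -154.4]
wrist_force: [0.5, -1.3, -0.7]
opening: 0.0159
t 14.67 p [ 0.5143 -0.0802  0.1227] rpy [-1.7989e+02  1.6000e-01 -1.5444e+02] F [ 0.48 -1.34 -0.75] open 0.0159 q [ -9.  -0.  -5.  85.   0. -34.]
shift cm [-0.177  0.487  0.374] rotvec [-0.0018  0.0027  0.0028]
```

```bash
python3 -m pendant '[[[-0.17,0.45,0.12,-0.002,0.002,0,0],[0,0,0.12,0,0,0,0],[0,0,0.12,0,0,0,0],[0,0,0.08,0,0,0,0]]]'; python3 -m pendant '[[[0,0,0.06,0,0,0,0],[0,0,0.06,0,0,0,0]]]'; python3 -m pendant '[[[0,0,0.08,0,0,0,0],[0,0,0.1,0,0,0,0]]]'; python3 -m pendant '[[[0,0,0.12,0,0,0,0],[0,0,0.12,0,0,0,0]]]';python3 -c "
from h import *
st();togo(.5138,-.075,.119,205.4)"
```

```text
time: 15.0
ee_pos: [0.5135, -0.0754, 0.1172]
tcp_rot: [179.9, -0.0, -154.4]
wrist_force: [0.3, 0.1, -1.9]
opening: 0.0152
time: 15.17
ee_pos: [0.5137, -0.0756, 0.1167]
tcp_rot: [180.0, 0.0, -154.5]
wrist_force: [-0.5, 1.6, 6.5]
opening: 0.0158
time: 15.33
ee_pos: [0.514, -0.0756, 0.1167]
tcp_rot: [180.0, 0.2, -154.5]
wrist_force: [-2.9, 1.1, 7.6]
opening: 0.0154
time: 15.5
ee_pos: [0.5142, -0.0755, 0.1167]
tcp_rot: [-180.0, 0.3, -154.5]
wrist_force: [-3.3, 1.4, 8.4]
opening: 0.0158
t 15.5 p [ 0.5142 -0.0755  0.1167] rpy [-179.99    0.32 -154.5 ] F [-3.26  1.37  8.37] open 0.0158 q [ -8.  -0.  -6.  84.   0. -34.]
shift cm [ 0.009  0.062 -0.234] rotvec [-0.0002  0.0056  0.0017]
```

```bash
python3 -m pendant '[[[0.02,0,0.14,0,0.004,0,0],[0.02,0,0.15,0,0.003,0,0],[0.01,0,0.15,0,0,0,0],[0.01,0,0.15,0,0.001,0,0]]]'; python3 -m pendant '[[[0.01,0,0.15,0,0.001,0,0],[0.01,0,0.15,0,0.001,0,0],[0.01,0,0.15,0,0,0,0]]]'; python3 -c "
from h import *
st()"
```

```text
time: 15.83
ee_pos: [0.5142, -0.0755, 0.1165]
tcp_rot: [-179.9, 0.2, -154.5]
wrist_force: [-3.7, 1.4, 9.4]
opening: 0.0155
time: 16.08
ee_pos: [0.5142, -0.0754, 0.1164]
tcp_rot: [-179.9, 0.4, -154.6]
wrist_force: [-4.0, 2.5, 9.1]
opening: 0.0159
t 16.08 p [ 0.5142 -0.0754  0.1164] rpy [-179.86    0.39 -154.55] F [-3.99  2.47  9.14] open 0.0159 q [ -8.  -0.  -6.  84.   0. -34.]
```

```bash
python3 -m pendant '[[[0.02,0,0.17,0,0.004,0,0],[0.02,0,0.17,0,0.003,0,0],[0.01,0,0.17,0,0.002,0,0]]]'; python3 -m pendant '[[[0.01,0,0.18,0,0.002,0,0],[0.01,0,0.18,0,0.002,0,0],[0.01,0,0.18,0,0.002,0,0]]]'; python3 -c "
from h import *
st()"
```

```text
time: 16.33
ee_pos: [0.5142, -0.0754, 0.1162]
tcp_rot: [-179.8, 0.2, -154.6]
wrist_force: [-3.3, 2.2, 10.2]
opening: 0.0156
time: 16.58
ee_pos: [0.5144, -0.0752, 0.1159]
tcp_rot: [-179.7, 0.1, -154.6]
wrist_force: [-4.2, 2.4, 12.0]
opening: 0.0155
t 16.58 p [ 0.5144 -0.0752  0.1159] rpy [-1.7971e+02  1.5000e-01 -1.5459e+02] F [-4.25  2.43 11.96] open 0.0155 q [ -8.  -0.  -6.  84.  -0. -34.]
```

```bash
python3 -m pendant '[[[0.02,0,0.18,-0.002,0.002,0,0],[0.02,0,0.18,-0.001,0.002,0,0],[0.02,0,0.18,-0.001,0.001,0,0],[0.02,0,0.18,0,0,0,0]]]'; python3 -m pendant '[[[0.01,0,0.18,0,0.001,0,0],[0.01,0,0.18,0,0.001,0,0],[0.01,0,0.18,0,0.001,0,0]]]'; python3 -c "
from h import *
st()"
```

```text
time: 16.92
ee_pos: [0.5143, -0.0753, 0.1158]
tcp_rot: [-179.8, 0.3, -154.6]
wrist_force: [-4.4, 2.8, 12.5]
opening: 0.0156
time: 17.17
ee_pos: [0.5143, -0.0753, 0.1158]
tcp_rot: [-179.7, 0.4, -154.6]
wrist_force: [-4.7, 2.4, 12.8]
opening: 0.0158
t 17.17 p [ 0.5143 -0.0753  0.1158] rpy [-179.75    0.41 -154.64] F [-4.65  2.36 12.76] open 0.0158 q [ -8.  -1.  -6.  84.   0. -34.]
```

+y feels solid at 0.1158. Next the opposite side.

```bash
python3 -m pendant '[[[0,0,-0.5,0,0.004,0,0],[0,-1.3,-0.1,0,0.002,0,0],[0,-1.8,0,0,0,0,0],[0,-1.3,0,0,0,0,0],[0,-0.4,0,0,0,0,0]]]';  python3 -m pendant '[[[0,0,0,0,0,0,0],[0,0,0,0,0,0,0]]]';python3 -c "
from h import *
st();togo(.5368,-.1238,.118,205.4)"
```

```text
time: 17.58
ee_pos: [0.5361, -0.1216, 0.1238]
tcp_rot: [-179.6, 0.1, -154.6]
wrist_force: [-0.1, 0.1, -1.6]
opening: 0.0156
time: 17.75
ee_pos: [0.5363, -0.1233, 0.1228]
tcp_rot: [-179.7, 0.1, -154.7]
wrist_force: [0.2, 0.2, -1.3]
opening: 0.0156
t 17.75 p [ 0.5363 -0.1233  0.1228] rpy [-1.7969e+02  6.0000e-02 -1.5472e+02] F [ 0.21  0.18 -1.3 ] open 0.0156 q [-13.   4.  -1.  85.  -0. -38.]
shift cm [-0.026 -0.066  0.483] rotvec [-0.0053  0.0011 -0.002 ]
```

```bash
python3 -m pendant '[[[-0.03,-0.05,0.12,-0.005,0,0,0],[0,0,0.12,0,0,0,0],[0,0,0.12,0,0,0,0],[0,0,0.08,0,0,0,0]]]'; python3 -m pendant '[[[0,0,0.06,0,0,0,0],[0,0,0.06,0,0,0,0]]]'; python3 -m pendant '[[[0,0,0.07,0,0,0,0],[0,0,0.07,0,0,0,0]]]'; python3 -m pendant '[[[0,0,0.08,0,0,0,0],[0,0,0.08,0,0,0,0]]]';python3 -c "
from h import *
st()"
```

```text
time: 18.08
ee_pos: [0.5361, -0.1227, 0.1175]
tcp_rot: [179.9, 0.0, -154.7]
wrist_force: [-0.2, -1.0, -1.7]
opening: 0.0157
time: 18.25
ee_pos: [0.5359, -0.1221, 0.1161]
tcp_rot: [179.9, -0.0, -154.6]
wrist_force: [-0.1, 0.0, -1.7]
opening: 0.0157
time: 18.42
ee_pos: [0.5362, -0.1219, 0.1156]
tcp_rot: [180.0, 0.1, -154.6]
wrist_force: [-0.9, 0.3, 5.2]
opening: 0.0159
time: 18.58
ee_pos: [0.5365, -0.1219, 0.1157]
tcp_rot: [-180.0, 0.2, -154.6]
wrist_force: [-1.9, 0.1, 5.6]
opening: 0.0153
t 18.58 p [ 0.5365 -0.1219  0.1157] rpy [-1.7995e+02  1.6000e-01 -1.5461e+02] F [-1.86  0.06  5.62] open 0.0153 q [-13.   4.  -1.  84.   0. -38.]
```

```bash
python3 -m pendant '[[[0.02,0,0.14,0,0.002,0,0],[0.02,0,0.15,0,0.002,0,0],[0.01,0,0.15,0,0.001,0,0]]]'; python3 -m pendant '[[[0.01,0,0.17,0,0.001,0,0],[0.01,0,0.17,0,0.001,0,0],[0.01,0,0.17,0,0.001,0,0]]]';  python3 -m pendant '[[[0.01,0,0.17,0,0.001,0,0],[0.01,0,0.17,0,0.001,0,0],[0.01,0,0.17,0,0.001,0,0]]]';python3 -c "
from h import *
st()"
```

```text
time: 18.83
ee_pos: [0.5368, -0.1219, 0.1155]
tcp_rot: [-179.8, 0.1, -154.6]
wrist_force: [-2.9, 0.9, 9.4]
opening: 0.0157
time: 19.08
ee_pos: [0.537, -0.1217, 0.1154]
tcp_rot: [-179.6, 0.2, -154.6]
wrist_force: [-3.8, 1.2, 11.6]
opening: 0.0159
time: 19.33
ee_pos: [0.5369, -0.1216, 0.1154]
tcp_rot: [-179.5, 0.3, -154.6]
wrist_force: [-4.8, 1.9, 11.2]
opening: 0.0156
t 19.33 p [ 0.5369 -0.1216  0.1154] rpy [-179.5     0.25 -154.56] F [-4.79  1.92 11.17] open 0.0156 q [-13.   4.  -2.  84.  -0. -38.]
```

```bash
python3 -m pendant '[[[0.02,0,0.19,-0.004,0.002,0,0],[0.02,0,0.2,-0.002,0.002,0,0]]]'; python3 -m pendant '[[[0.01,0,0.2,-0.001,0.001,0,0],[0.01,0,0.2,-0.001,0.001,0,0]]]';  python3 -m pendant '[[[0.01,0,0.2,0,0.001,0,0],[0.01,0,0.2,0,0.001,0,0]]]';python3 -c "
from h import *
st()"
```

```text
time: 19.5
ee_pos: [0.5369, -0.1217, 0.1154]
tcp_rot: [-179.7, 0.2, -154.6]
wrist_force: [-3.5, 2.0, 14.5]
opening: 0.0156
time: 19.67
ee_pos: [0.5372, -0.1217, 0.1154]
tcp_rot: [-179.7, 0.3, -154.5]
wrist_force: [-3.9, 1.9, 13.2]
opening: 0.016
time: 19.83
ee_pos: [0.5372, -0.1217, 0.1154]
tcp_rot: [-179.6, 0.3, -154.5]
wrist_force: [-3.8, 2.0, 13.3]
opening: 0.0162
t 19.83 p [ 0.5372 -0.1217  0.1154] rpy [-179.58    0.34 -154.53] F [-3.77  2.04 13.26] open 0.0162 q [-13.   4.  -2.  84.  -0. -38.]
```

-y is solid too (0.1154 under ~15 N). Now -x, which should still be high.

```bash
python3 -m pendant '[[[0,0,-0.6,0,0.004,0,0],[-0.8,0.8,-0.1,0,0.002,0,0],[-0.9,0.9,0,0,0,0,0],[-0.6,0.5,0,0,0,0,0],[0,0,0,0,0,0,0]]]';  python3 -m pendant '[[[0,0,0,0,0,0,0]]]';python3 -c "
from h import *
st();togo(.5497,-.0879,.118,205.4)"
```

```text
time: 20.25
ee_pos: [0.5495, -0.0891, 0.1233]
tcp_rot: [-179.6, 0.0, -154.6]
wrist_force: [-0.5, 0.1, -1.0]
opening: 0.0157
time: 20.33
ee_pos: [0.5497, -0.0883, 0.1229]
tcp_rot: [-179.6, 0.0, -154.5]
wrist_force: [-0.5, 0.2, -0.9]
opening: 0.0159
t 20.33 p [ 0.5497 -0.0883  0.1229] rpy [-1.7957e+02  2.0000e-02 -1.5451e+02] F [-0.54  0.25 -0.92] open 0.0159 q [ -9.   5.   0.  85.  -0. -34.]
shift cm [-0.015  0.039  0.486] rotvec [-0.0075  0.0003  0.0016]
```

```bash
python3 -m pendant '[[[0,0.02,0.12,-0.007,0,0,0],[0,0,0.12,0,0,0,0],[0,0,0.1,0,0,0,0]]]'; python3 -m pendant '[[[0,0,0.06,0,0,0,0],[0,0,0.06,0,0,0,0]]]'; python3 -m pendant '[[[0,0,0.07,0,0,0,0],[0,0,0.07,0,0,0,0]]]'; python3 -m pendant '[[[0,0,0.08,0,0,0,0],[0,0,0.08,0,0,0,0]]]';python3 -c "
from h import *
st()"
```

```text
time: 20.58
ee_pos: [0.5495, -0.0876, 0.1184]
tcp_rot: [180.0, -0.0, -154.4]
wrist_force: [0.1, 0.5, -0.9]
opening: 0.0159
time: 20.75
ee_pos: [0.5492, -0.0881, 0.1165]
tcp_rot: [179.9, -0.1, -154.5]
wrist_force: [-0.0, -0.2, -1.8]
opening: 0.0156
time: 20.92
ee_pos: [0.5493, -0.0884, 0.1155]
tcp_rot: [179.9, -0.0, -154.5]
wrist_force: [-1.1, 1.2, 7.8]
opening: 0.0154
time: 21.08
ee_pos: [0.5496, -0.0884, 0.1156]
tcp_rot: [180.0, 0.1, -154.5]
wrist_force: [-2.4, 1.6, 4.5]
opening: 0.0155
t 21.08 p [ 0.5496 -0.0884  0.1156] rpy [ 1.7997e+02  8.0000e-02 -1.5453e+02] F [-2.36  1.56  4.48] open 0.0155 q [ -9.   5.  -0.  85.   0. -35.]
```

```bash
python3 -m pendant '[[[0.02,0,0.15,0,0.002,0,0],[0.02,0,0.16,0,0.002,0,0],[0.01,0,0.17,0,0.001,0,0]]]'; python3 -m pendant '[[[0.01,0,0.18,-0.001,0.001,0,0],[0.01,0,0.18,-0.001,0.001,0,0],[0.01,0,0.18,-0.001,0.001,0,0]]]';  python3 -m pendant '[[[0.01,0,0.2,-0.001,0.001,0,0],[0.01,0,0.2,-0.001,0.001,0,0],[0.01,0,0.2,-0.001,0.001,0,0]]]';python3 - <<'E'
from h import *
st()
S=cam('side');save('s7.png',S[0]);W=cam('wrist');save('w7.png',W[0])
a=cv2.resize(S[0][130:260,270:430],(480,390),interpolation=2)
b=cv2.resize(W[0][130:330,240:400],(312,390),interpolation=2)
save('v7.png',np.hstack([a,b]))
E
```

```text
time: 21.33
ee_pos: [0.55, -0.0883, 0.1154]
tcp_rot: [-179.9, 0.1, -154.5]
wrist_force: [-3.6, 1.3, 12.5]
opening: 0.0159
time: 21.58
ee_pos: [0.5503, -0.0883, 0.1154]
tcp_rot: [-179.9, 0.2, -154.5]
wrist_force: [-4.7, 1.6, 11.7]
opening: 0.0156
time: 21.83
ee_pos: [0.5504, -0.0883, 0.1153]
tcp_rot: [-180.0, 0.4, -154.5]
wrist_force: [-5.1, 1.2, 13.5]
opening: 0.0156
t 21.83 p [ 0.5504 -0.0883  0.1153] rpy [-179.97    0.35 -154.54] F [-5.1   1.18 13.53] open 0.0156 q [ -9.   5.  -1.  84.   0. -35.]
```

View pics/v7.png

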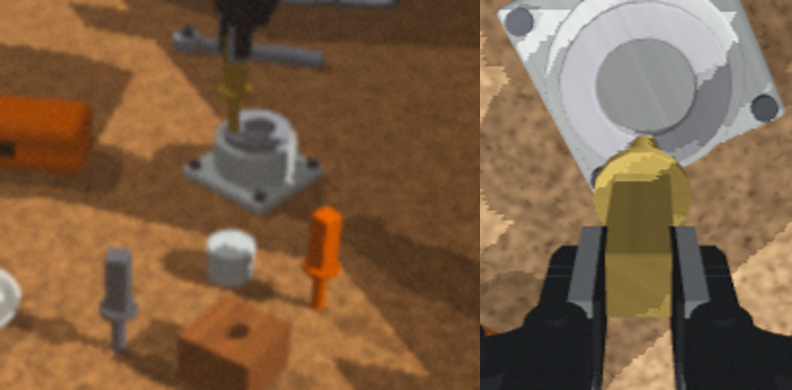

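The drift's tip is on the rim at -x (side view (235,125) in the crop), the cup sits level with the boss around it, and the collar is the same size in the wrist view as before, so the drift has not slipped. Now +x.

```bash
python3 -m pendant '[[[0,0,-0.6,0,0.004,0,0],[1.3,0,-0.1,0,0.002,0,0],[1.8,0,0,0,0,0,0],[1.4,0,0,0,0,0,0],[0.4,0,0,0,0,0,0]]]';  python3 -m pendant '[[[0,0,0,0,0,0,0]]]';python3 -c "
from h import *
st();togo(.5009,-.1109,.118,205.4)"
```

```text
time: 22.35
ee_pos: [0.5036, -0.1106, 0.1229]
tcp_rot: [-179.9, -0.0, -154.5]
wrist_force: [-0.4, 0.1, -0.4]
opening: 0.0153
time: 22.43
ee_pos: [0.5027, -0.1112, 0.1229]
tcp_rot: [-179.9, -0.0, -154.5]
wrist_force: [0.6, 0.3, -1.2]
opening: 0.0157
t 22.43 p [ 0.5027 -0.1112  0.1229] rpy [-1.7991e+02 -4.0000e-02 -1.5452e+02] F [ 0.57  0.27 -1.25] open 0.0157 q [-12.  -1.  -5.  85.  -0. -38.]
shift cm [0.147 0.103 0.491] rotvec [-0.0015 -0.0007  0.0014]
```

```bash
python3 -m pendant '[[[0.1,0.06,0.12,-0.001,0,0,0],[0,0,0.12,0,0,0,0],[0,0,0.12,0,0,0,0]]]'; python3 -m pendant '[[[0,0,0.06,0,0,0,0],[0,0,0.06,0,0,0,0]]]'; python3 -m pendant '[[[0,0,0.07,0,0,0,0],[0,0,0.07,0,0,0,0]]]'; python3 -m pendant '[[[0,0,0.08,0,0,0,0],[0,0,0.08,0,0,0,0]]]';python3 -m pendant '[[[0.02,0,0.12,0,0.002,0,0],[0.02,0,0.14,0,0.002,0,0]]]';python3 -c "
from h import *
st()"
```

```text
time: 22.68
ee_pos: [0.5018, -0.1112, 0.1191]
tcp_rot: [-180.0, -0.0, -154.6]
wrist_force: [0.0, -0.3, -1.3]
opening: 0.0155
time: 22.85
ee_pos: [0.5022, -0.1109, 0.1173]
tcp_rot: [-180.0, -0.0, -154.5]
wrist_force: [-0.2, -0.5, -1.2]
opening: 0.0155
time: 23.02
ee_pos: [0.5028, -0.1106, 0.1159]
tcp_rot: [-180.0, -0.0, -154.5]
wrist_force: [-1.2, -0.3, 8.5]
opening: 0.0157
time: 23.18
ee_pos: [0.5033, -0.1105, 0.116]
tcp_rot: [-179.9, 0.1, -154.5]
wrist_force: [-2.9, 0.6, 6.7]
opening: 0.0161
time: 23.35
ee_pos: [0.5033, -0.1106, 0.1158]
tcp_rot: [-179.8, -0.1, -154.5]
wrist_force: [-3.9, 0.8, 10.9]
opening: 0.0158
t 23.35 p [ 0.5033 -0.1106  0.1158] rpy [-1.7982e+02 -6.0000e-02 -1.5445e+02] F [-3.94  0.85 10.93] open 0.0158 q [-12.  -1.  -6.  84.  -0. -38.]
```

```bash
python3 -m pendant '[[[0.01,0,0.17,-0.001,0.001,0,0],[0.01,0,0.17,-0.001,0.001,0,0],[0.01,0,0.18,-0.001,0.001,0,0]]]'; python3 -m pendant '[[[0.01,0,0.19,-0.001,0.001,0,0],[0.01,0,0.2,-0.001,0.001,0,0],[0.01,0,0.2,-0.001,0.001,0,0]]]'; python3 -m pendant '[[[0.01,0,0.2,-0.001,0.001,0,0],[0.01,0,0.2,-0.001,0.001,0,0],[0.01,0,0.2,-0.001,0.001,0,0]]]';python3 -c "
from h import *
st()"
```

```text
time: 23.6
ee_pos: [0.5039, -0.1105, 0.1157]
tcp_rot: [-179.8, -0.0, -154.4]
wrist_force: [-5.3, 1.3, 14.0]
opening: 0.0156
time: 23.85
ee_pos: [0.5041, -0.1104, 0.1155]
tcp_rot: [-179.8, 0.0, -154.4]
wrist_force: [-5.2, 1.3, 14.9]
opening: 0.0159
time: 24.1
ee_pos: [0.5041, -0.1105, 0.1156]
tcp_rot: [-179.8, 0.1, -154.4]
wrist_force: [-6.3, 1.0, 15.1]
opening: 0.0159
t 24.1 p [ 0.5041 -0.1105  0.1156] rpy [-1.7981e+02  9.0000e-02 -1.5437e+02] F [-6.28  1.01 15.15] open 0.0159 q [-12.  -1.  -6.  84.  -0. -38.]
```

All of -y, -x and +x are solid within about 0.3 mm. Recheck +y once, since it was pushed first.

```bash
python3 -m pendant '[[[0,0,-0.6,0,0.002,0,0],[-0.3,1,-0.1,0,0,0,0],[-1,1.4,0,0,0,0,0],[-0.9,0.3,0,0,0,0,0],[0,0,0,0,0,0,0]]]'; python3 -m pendant '[[[0,0,0,0,0,0,0]]]'; python3 -c "
from h import *
st();togo(.5138,-.075,.118,205.4)"
```

```text
time: 24.52
ee_pos: [0.513, -0.0742, 0.1237]
tcp_rot: [-179.8, 0.1, -154.4]
wrist_force: [-0.1, 0.4, -1.1]
opening: 0.0157
time: 24.6
ee_pos: [0.5131, -0.0736, 0.1234]
tcp_rot: [-179.8, 0.0, -154.4]
wrist_force: [-0.6, -0.1, -1.5]
opening: 0.016
t 24.6 p [ 0.5131 -0.0736  0.1234] rpy [-1.7978e+02  3.0000e-02 -1.5436e+02] F [-0.63 -0.06 -1.48] open 0.016 q [ -8.  -0.  -5.  85.  -0. -34.]
shift cm [-0.002 -0.153  0.545] rotvec [-0.0038  0.0005  0.0042]
```

```bash
python3 -m pendant '[[[0,-0.13,0.13,-0.004,0,0,0],[0,0,0.12,0,0,0,0],[0,0,0.12,0,0,0,0],[0,0,0.06,0,0,0,0]]]'; python3 -m pendant '[[[0,0,0.06,0,0,0,0],[0,0,0.06,0,0,0,0]]]'; python3 -m pendant '[[[0,0,0.07,0,0,0,0],[0,0,0.07,0,0,0,0]]]'; python3 -m pendant '[[[0,0,0.08,0,0,0,0],[0,0,0.08,0,0,0,0]]]';python3 -m pendant '[[[0.02,0,0.14,0,0.002,0,0],[0.02,0,0.16,0,0.002,0,0]]]';python3 -m pendant '[[[0.01,0,0.18,0,0.001,0,0],[0.01,0,0.19,0,0.001,0,0],[0.01,0,0.2,0,0.001,0,0],[0.01,0,0.2,0,0.001,0,0]]]'
```

```text
time: 24.93
ee_pos: [0.5134, -0.0755, 0.1179]
tcp_rot: [179.9, -0.1, -154.4]
wrist_force: [0.1, -0.3, -1.2]
opening: 0.0156
time: 25.1
ee_pos: [0.5132, -0.0761, 0.1162]
tcp_rot: [179.9, -0.1, -154.4]
wrist_force: [-0.6, -0.9, -1.0]
opening: 0.0156
time: 25.27
ee_pos: [0.5135, -0.0762, 0.1159]
tcp_rot: [179.9, 0.0, -154.4]
wrist_force: [-0.8, 1.6, 5.9]
opening: 0.0159
time: 25.43
ee_pos: [0.5137, -0.0761, 0.116]
tcp_rot: [180.0, 0.1, -154.4]
wrist_force: [-2.5, 0.6, 4.3]
opening: 0.0156
time: 25.6
ee_pos: [0.5139, -0.0761, 0.1157]
tcp_rot: [-180.0, 0.1, -154.4]
wrist_force: [-2.7, 1.7, 11.7]
opening: 0.0159
time: 25.93
ee_pos: [0.5145, -0.0758, 0.1156]
tcp_rot: [-179.8, 0.3, -154.4]
wrist_force: [-5.3, 1.2, 13.8]
opening: 0.0159
```

All four sides solid at 0.1153–0.1156 under about 15 N. Take the drift back.

```bash
python3 -m pendant '[[[0,0,-1,0,0.003,0,0],[0,0,-1.7,-0.003,0.003,0,0],[0,0,-1.8,0,0,0,0],[0,0,-1.8,0,0,0,0],[-0.8,1.4,-1,0,0,0,0]]]'; python3 -m pendant '[[[-1.5,2.5,0,0,0,0,0],[-1.5,2.5,0,0,0,0,0],[-1.5,2.5,0,0,0,0,0],[-1.5,2.5,0,0,0,0,0],[-1.5,2.5,0,0,0,0,0]]]'; python3 -m pendant '[[[-1.5,2.5,0,0,0,0,0],[-1.5,2.5,0,0,0,0,0],[-1.4,2.4,0,0,0,0,0],[-0.7,1.2,0,0,0,0,0],[0,0,0,0,0,0,0]]]';python3 -m pendant '[[[0,0,0,0,0,0,0]]]'; python3 -c "
from h import *
st();togo(.5398,.1927,.13,204.93)"
```

```text
time: 26.35
ee_pos: [0.5139, -0.061, 0.1911]
tcp_rot: [-180.0, -0.3, -154.5]
wrist_force: [0.2, -0.6, -1.5]
opening: 0.0153
time: 26.77
ee_pos: [0.5304, 0.0859, 0.1971]
tcp_rot: [-179.7, 0.1, -155.0]
wrist_force: [-0.3, -0.0, -1.1]
opening: 0.0158
time: 27.18
ee_pos: [0.5405, 0.1953, 0.1981]
tcp_rot: [-179.7, 0.2, -154.8]
wrist_force: [-0.4, 0.3, -1.3]
opening: 0.0157
time: 27.27
ee_pos: [0.5404, 0.1959, 0.1981]
tcp_rot: [-179.7, 0.2, -154.7]
wrist_force: [0.1, -0.5, -1.7]
opening: 0.016
t 27.27 p [0.5404 0.1959 0.1981] rpy [-1.7972e+02  1.6000e-01 -1.5468e+02] F [ 0.14 -0.54 -1.7 ] open 0.016 q [20.  8. 12. 94. -0. -5.]
shift cm [ 0.213 -0.233  6.813] rotvec [-0.0049  0.0028  0.0068]
```

```bash
python3 -m pendant '[[[0.2,-0.2,1.5,-0.005,0.003,0.005,0],[0,0,1.8,0,0,0,0],[0,0,1.8,0,0,0,0],[0,0,1.2,0,0,0,0],[0,0,0,0,0,0,0]]]';python3 -m pendant '[[[0,0,0,0,0,0,0]]]'
python3 - <<'E'
from h import *
st();togo(.5398,.1927,.115,204.93)
W=cam('wrist');save('w8.png',W[0]);S=cam('side')
save('v8.png',np.hstack([cv2.resize(W[0][100:300,220:420],(400,400),interpolation=2),cv2.resize(S[0][180:280,300:400],(400,400),interpolation=2)]))
E
```

```text
time: 27.68
ee_pos: [0.5405, 0.1897, 0.135]
tcp_rot: [-179.9, 0.1, -155.1]
wrist_force: [0.1, -0.6, -1.2]
opening: 0.0156
time: 27.77
ee_pos: [0.5404, 0.1889, 0.1351]
tcp_rot: [-179.9, 0.1, -155.2]
wrist_force: [0.7, 0.1, -1.2]
opening: 0.0159
t 27.77 p [0.5404 0.1889 0.1351] rpy [-1.7993e+02  1.1000e-01 -1.5516e+02] F [ 0.68  0.11 -1.2 ] open 0.0159 q [19.  7.  4. 87. -0. -6.]
shift cm [-0.104  0.375  2.015] rotvec [-0.0013  0.0019 -0.0016]
```

View pics/v8.png

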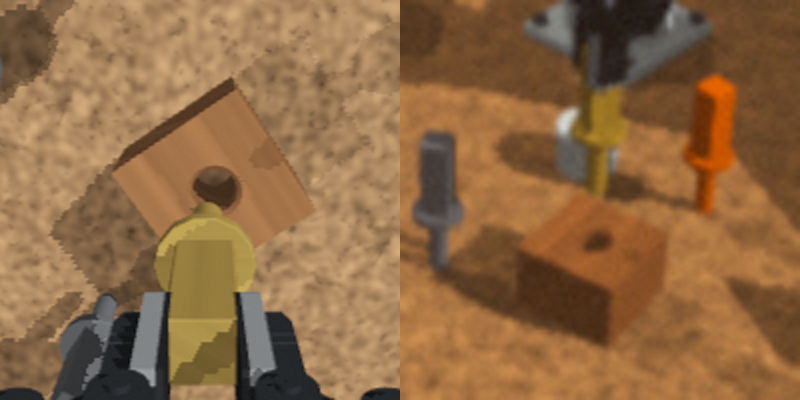

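The hole lies about 4 px right of the tip, which agrees with the 3.7 mm still to go along tool y.

```bash
python3 -m pendant '[[[-0.1,0.35,0.7,-0.001,0.002,-0.001,0],[0,0,0.7,0,0,0,0],[0,0,0.4,0,0,0,0],[0,0,0,0,0,0,0],[0,0,0,0,0,0,0]]]';python3 - <<'E'
from h import *
st();togo(.5398,.1927,.063,204.93)
E
```

```text
time: 28.28
ee_pos: [0.5415, 0.1936, 0.1188]
tcp_rot: [-180.0, 0.3, -155.1]
wrist_force: [0.4, -0.6, -1.3]
opening: 0.0158
t 28.28 p [0.5415 0.1936 0.1188] rpy [-179.97    0.27 -155.09] F [ 0.36 -0.59 -1.3 ] open 0.0158 q [20.  7.  2. 85. -0. -5.]
shift cm [ 0.214 -0.009  5.575] rotvec [-0.0005  0.0047 -0.0003]
```

```bash
python3 -m pendant '[[[0.2,0,0.3,0,0.005,0,0],[0,0,0.5,0,0,0,0],[0,0,0.5,0,0,0,0],[0,0,0.3,0,0,0,0]]]'; python3 -c "
from h import *
st();togo(.5398,.1927,.063,204.93)"
```

```text
time: 28.62
ee_pos: [0.5398, 0.193, 0.1023]
tcp_rot: [-180.0, 0.0, -155.1]
wrist_force: [-0.3, 0.4, -1.2]
opening: 0.0157
t 28.62 p [0.5398 0.193  0.1023] rpy [-1.7996e+02  3.0000e-02 -1.5507e+02] F [-0.3   0.35 -1.22] open 0.0157 q [20.  7.  1. 83. -0. -5.]
shift cm [ 0.016 -0.019  3.932] rotvec [-0.0007  0.0005  0.0001]
```

```bash
python3 -m pendant '[[[0,0,0.25,0,0,0,0],[0,0,0.25,0,0,0,0],[0,0,0.3,0,0,0,0]]]'; python3 -m pendant '[[[0,0,0.6,0,0,0,0],[0,0,0.7,0,0,0,0],[0,0,0.6,0,0,0,0],[0,0,0.4,0,0,0,0]]]'; python3 -m pendant '[[[0,0,0.25,0,0,0,0],[0,0,0.2,0,0,0,0]]]';python3 -c "
from h import *
st();togo(.5398,.1927,.063,204.93)"
```

```text
time: 28.87
ee_pos: [0.5396, 0.1928, 0.0929]
tcp_rot: [-180.0, -0.0, -155.1]
wrist_force: [0.2, 0.7, -1.6]
opening: 0.0156
time: 29.2
ee_pos: [0.5398, 0.1928, 0.0678]
tcp_rot: [-180.0, 0.0, -155.1]
wrist_force: [-0.8, -0.4, -1.2]
opening: 0.0158
time: 29.37
ee_pos: [0.5394, 0.1928, 0.0621]
tcp_rot: [-180.0, -0.0, -155.1]
wrist_force: [-5.6, 0.2, 25.8]
opening: 0.016
t 29.37 p [0.5394 0.1928 0.0621] rpy [-1.7998e+02 -3.0000e-02 -1.5507e+02] F [-5.63  0.23 25.81] open 0.016 q [20.  8. -3. 79. -0. -5.]
shift cm [-0.033 -0.027 -0.086] rotvec [-0.0004 -0.0005  0.    ]
```

Collar is down on the stand (0.0621, as at pick-up). Ease off, open and retreat.

```bash
python3 -m pendant '[[[0,0,-0.05,0,0,0,0],[0,0,0,0,0,0,15],[0,0,0,0,0,0,25],[0,0,0,0,0,0,40],[0,0,0,0,0,0,60]]]' 20; python3 -m pendant '[[[0,0,0,0,0,0,80],[0,0,0,0,0,0,100],[0,0,0,0,0,0,100],[0,0,0,0,0,0,100],[0,0,0,0,0,0,100]]]';python3 -c "
from h import *
st()"
```

```text
time: 29.78
ee_pos: [0.5399, 0.193, 0.0633]
tcp_rot: [-180.0, 0.1, -155.1]
wrist_force: [-0.6, 0.5, 0.2]
opening: 0.0447
time: 30.2
ee_pos: [0.5402, 0.1931, 0.0637]
tcp_rot: [-180.0, 0.1, -155.1]
wrist_force: [-1.0, -0.3, 0.0]
opening: 0.0858
t 30.2 p [0.5402 0.1931 0.0637] rpy [-1.7997e+02  1.1000e-01 -1.5507e+02] F [-0.99 -0.27  0.02] open 0.0858 q [20.  8. -3. 79. -0. -5.]
```

```bash
python3 -m pendant '[[[0,0,-0.8,0,0,0,100],[0,0,-1.5,0,0,0,100],[0,0,-2,0,0,0,100],[0,0,-2,0,0,0,100],[0,0,-2,0,0,0,100]]]'; python3 -m pendant '[[[0,0,-2,0,0,0,100],[0,0,-2,0,0,0,100],[0,0,-1,0,0,0,100],[0,0,0,0,0,0,100],[0,0,0,0,0,0,100]]]'
python3 - <<'E'
from h import *
st()
W=cam('wrist');save('w9.png',W[0]);S=cam('side')
K,P=W[1:]
print('drift_grip',[(np.round(m['uv'],1).tolist(),at_z(K,P,m['uv'],.075).round(4).tolist()) for m in bot.mark_of('wrist','drift_grip')])
save('v9.png',np.hstack([cv2.resize(W[0][60:260,220:420],(400,400),interpolation=2),cv2.resize(S[0][150:290,280:420],(400,400),interpolation=2)]))
E
```

```text
time: 30.62
ee_pos: [0.5375, 0.1922, 0.1465]
tcp_rot: [180.0, -0.4, -155.1]
wrist_force: [0.2, 0.3, -0.5]
opening: 0.0857
time: 31.03
ee_pos: [0.5389, 0.1927, 0.207]
tcp_rot: [-180.0, 0.1, -155.1]
wrist_force: [-0.4, -0.1, -1.0]
opening: 0.0853
t 31.03 p [0.5389 0.1927 0.207 ] rpy [-1.7996e+02  1.4000e-01 -1.5507e+02] F [-0.41 -0.13 -0.99] open 0.0853 q [20.  8. 13. 95. -0. -5.]
drift_grip [([320.2, 180.3], [0.5365, 0.1896, 0.075]), ([265.6, 76.2], [0.4701, 0.1051, 0.075]), ([270.6, 246.2], [0.6244, 0.1721, 0.075])]
```

View pics/v9.png

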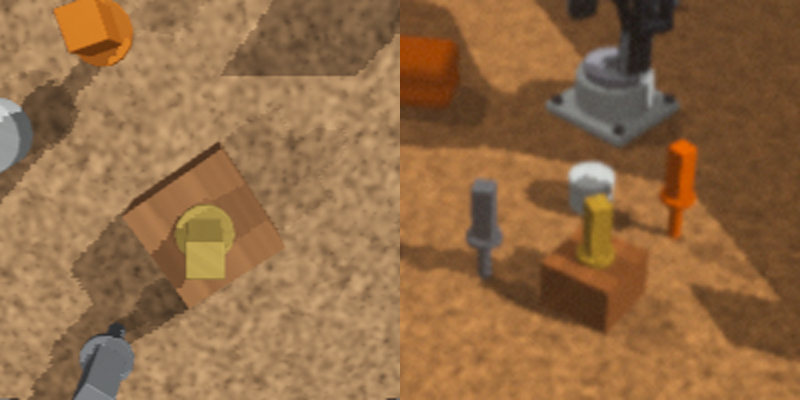

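The drift stands upright in its stand, collar down (wrist crop (205,240), side crop (597,230)); tin and look-alikes are where they were and the hand is clear. Handing in.

```bash
python3 -c "
from h import *
print(bot.job_done());st()"
```

```text
the job is handed in; nothing more can be done
None
the job is handed in; nothing more can be done
```

I tapped the cup down onto its shoulder with the brass drift, stood the drift back in its stand and handed the job in at about 31 s of the 72 s. No verdict was reported.

**Tapping:** I pushed slowly on four sides of the rim, stopping each when it felt solid. All four stopped at the same tool height, 115.3 to 115.6 mm, under roughly 14 to 16.5 N. That puts the final lean at about 0.3 mm over 54 mm, or 0.006 rad. The cup travelled about 2.6 mm, so its upper face should be about 12 mm above the bore mouth. These figures come from touch and wrist force only; I did not measure the cup's tilt or height by camera at the end.

**Drift and surroundings:** The last pictures show the drift upright with its collar on the stand. Its grip is within about 3 mm of where I measured the hole. The gripper was open and about 14 cm above where it let go. The tin and the look-alike drifts look undisturbed; I did not check the ratchet, glasses case, spoon rest and sprayer again at the end.

**Odd readings:**
- The sides pushed second (-y and -x) were already lower than the "opposite side stays" description predicts when I came back to them, and they barely moved further.
- Setting the collar down on the stand briefly pressed with about 27 N, which was against the stand and not the cup.

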